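# Set a scored carton insert to fold over the bench edge

### The arm

A 7-joint arm with a two-finger parallel gripper is mounted at the origin on the work surface. World frame = base frame: x ahead of the robot, y to its left, z up, the work surface at z = 0. Lengths are in mm, angles in rad, forces in N, time in s.
With the tool pointing down it reaches from about 425 to 950 mm from the base axis. Payload 16.7 kg.
Tool frame: the origin (TCP) lies at the very end of the fingers, on their centre line; the grasp point (between the pads) lies bot.tcp_to_grasp behind it (bot.tcp_to_grasp is the distance from the TCP to the grasp point, in mm); x points along the fingers, z is the direction in which the jaws open and shut, and the axes are right-handed (so a half turn about x gives the same grasp; the last joint's range is limited). The gripper opens to 94 mm and grips with 3 to 60 N. Pads are 16 mm wide; open, the fingers measure 119 mm over their backs; the gripper's body (75 mm by 177 mm) begins 78 mm behind the grasp point.
Start: joints at [0.987, 0.426, 0.074, 1.606, -0.034, 1.111, -0.067], TCP at [284.295, -612.169, 205.467] pointing down, gripper open.
Joint ranges: [-2.85, 2.85], [-0.5, 2.14], [-1.23, 1.37], [0.21, 2.46], [-1.02, 4.16], [0.16, 2.05], [-2.73, 2.73]. Speed limits (rad/s): [1.89, 1.89, 2.39, 2.39, 3.01, 3.01, 3.01].

### API

Orientations are given as a unit quaternion [w, x, y, z].
In Python, from bench import sensors, viewer, bot gives the robot as it stands.
- The arm moves only by the shell command python3 -m creep 'ROWS' [FORCE]. ROWS is JSON, a list of rows, each an object with "jaw": the opening in per cent of the stroke, from 0 (shut) to 100 (fully open); "slide": the shift along the world's x, y, z in cm, a list of three; "turn": the turn about the world's z in degrees. In form: [{"jaw": jaw, "slide": [tx, ty, tz], "turn": turn}, ...]. A call has 1 to 10 rows; each row is the pose to reach, as a shift and turn from the pose commanded when the call began; what a row does not reach only later rows make up. A row lasts 1/10 s, in which the tool goes at most 50 mm and 8.59 degrees, less where a joint would pass 70% of its speed; a pose out of reach is approached as far as the arm can. A call with a gripper value outside its range is refused whole. The fingers move at their own pace and stop on an object; FORCE is the grip in N (left out, the last holds). Time passes only in rows, so rows that repeat a pose let the fingers close. It gives the time, the measured TCP pose, the force and the opening at its end, in the units of the state.
- sensors.get_state(): the state, without advancing time (a new reading comes with each control period).
- viewer.get_image(name): name is "side" or "top" or "wrist"; returns a dict with "frame" (400x640x3 uint8, red, green, blue), "depth" (400x640 float32, mm along the optical axis (not along the pixel's ray), 0 where there is no reading), "fx", "fy", "cx", "cy" (pixels), "k1" (the pictures are not rectified: a ray, as slopes to the right and down, at radius r is drawn at 1 + k1 r^2 times it, then the intrinsics apply), "R" (3x3) and "t" (3): a world point X has camera coordinates R X + t. Camera axes: x right, y down, z forward; pixel columns grow to the right and rows downward; lengths in mm; the calibration is good to about 2 mm. A picture is of the moment at which its call begins.
- bot.close_job(): hands the job in, once; it reports no verdict.
Trained networks look in the newest picture that a camera, given by its name, has taken for a name from the list of things; names that differ only in an ending like _2 or _b are one class to them, and where a whole thing is asked for, a point or a joint stands for the part that bears it (a point fixed in the world has none). Each returns a list of dicts, best first, with "score" (0 to 1); they miss things now and then, are a little off and sometimes report something else, mostly with a low value. They report only what shows in the picture. A call takes as long as a camera call. They do not tell look-alikes from the thing itself.
- viewer.search_frame(camera, label): "at" ([x, y, z] in mm, in world coordinates, good to about 4 mm: the middle of the surface that is visible of it).
- viewer.place_of(camera, label): "at" ([x, y, z] in mm, in world coordinates, good to about 4 mm: a listed point, or the origin of a listed thing).
The state is a dict: "time": time; "joint_pos": joint angles; "qd": joint speeds; "joint_torque": joint torques, N m; "position": TCP position; "ee_rot": TCP orientation; "contact_force": force on the tool from outside, world axes, zero at the start; "moment": the same for the moment, N m; "finger_gap": finger opening in mm.
Only numpy, scipy, OpenCV 4.12 (cv2) and the standard library are available. Lean on these libraries where they do the work, as an engineer would, in place of code of your own. Each camera call takes 0.05 s, during which the arm holds its last target.

### The job

Get the cardboard insert ready for folding: with the fingertips, slide it over the bench top to the bench's long far edge (the one away from the robot) until its dark crease line lies right along that edge, square to it, with the short flap hanging out in the air, and leave it lying flat there. Only push or drag it, do not pick it up or let it tip over the edge, and leave the tape roll, marker, cutter and tin where they are.

Things in the scene. Friction and masses are not known exactly. Their poses are not given: they have to be found in the camera images.
- bench_edge (a point): Middle of the far long edge of the stainless bench, on the top surface (height 0, top 1200 x 2000 mm, 40 mm thick). The straight edge runs along this point's y axis, 1000 mm either way; x is level and points outward off the bench, square to the edge; z up. The bench stands up to 7 degrees askew to the robot. Nothing but air beyond the edge.
- board: Loose stiff brown cardboard insert, 180 x 160 x 7 mm, 60 to 110 g, flat on the bench; it does not bend. Origin: centre of its underside; x along its length to the flap end, y across, z up. Body from x -90 to +40 mm, 160 wide; flap from +40 to +90 mm, 136 wide. At the start wholly on the bench, flap end towards the far edge, turned up to 26 degrees from square.
- crease_mid (a point): Middle of the dark brown crease line, 5 mm wide, that crosses the board's top face from side to side between body and flap (board x = +40 mm, y = 0, 7 mm up); same axes as the board. It starts 7 to 17 cm short of the edge. The board slides easily on the steel: pressed from above on its body with 5 to 15 N it follows the fingertips; it can also be pushed at its 7 mm high rim.
- crease_left (a point): Left end of the crease line (board x = +40 mm, y = +80 mm, top face).
- crease_right (a point): Right end of the crease line (board x = +40 mm, y = -80 mm, top face).
- flap_tip (a point): Middle of the flap's outer end (board x = +90 mm, y = 0, top face).
- tape_roll: Bystander: roll of amber packing tape lying flat, 100 mm across, 76 mm hole, 48 mm high. Origin at the centre of its underside.
- marker: Bystander: white marker pen with a black cap, 136 mm long, 18 mm thick, lying along its x axis (it does not roll). Origin under its middle.
- cutter: Bystander: green safety box cutter lying flat along its x axis, 140 mm long, 26 mm wide, 18 mm high. Origin on its underside near the middle.
- food_tin: Bystander: upright food tin with a red-brown label, 74 mm across, 110 mm high. Origin at the centre of its underside.
Mind the look-alikes: they are no part of the job. Leave any green or yellow look-alike of the board alone.

How it is judged:
By the outcome, as a careful person would: the job done as asked, in the order asked, and still so for the second after the job is handed in, with the robot touching nothing.
It also fails if it takes over 64 s, if anything falls off the work surface, if the arm or the gripper's body presses on something with over 40 N, if the wrist force passes 120 N, or if a joint passes its speed limit or range.

## Working session

There is one attempt and no reset: what is moved stays moved. The work goes in short steps, Python scripts to look and compute and a shell command to move; the robot and the scene stay as the last step left them, time stands still between calls to the robot, and variables do not carry over. Pictures are saved under pics/ and viewed, and the job is handed in when it is done.

```bash
ls; mkdir -p pics
python3 - <<'E'
from bench import sensors, viewer, bot
import cv2
s=sensors.get_state(); print(s['time'],s['position'],s['ee_rot'],s['contact_force'],s['finger_gap'],bot.tcp_to_grasp)
for n in ['top','side','wrist']:
    d=viewer.get_image(n); cv2.imwrite(f'pics/{n}0.png',d['frame'][:,:,::-1])
    print(n,d['fx'],d['fy'],d['cx'],d['cy'],d['k1'],d['R'],d['t'])
    for l in ['bench_edge','board','crease_mid','crease_left','crease_right','flap_tip','tape_roll','marker','cutter','food_tin']:
        print(l,[([round(float(v)) for v in q['at']],round(q['score'],2)) for q in viewer.place_of(n,l)])
E
```

```text
pics
0.0 [ 284.0966875  -611.7977562   204.79554322] [ 0.59566956  0.38061473  0.59646734 -0.3801801 ] [0.0764788  0.86629317 0.8399229 ] 94.05929940368752 18.8
top 456.2341454528876 456.2341454528876 311.7028702275512 200.9297907834267 -0.07161759593466949 [[-2.04836238e-03 -9.99997347e-01 -1.05339519e-03]
 [-9.99007022e-01  2.09321405e-03 -4.45038104e-02]
 [ 4.45058973e-02  9.61189262e-04 -9.99008659e-01]] [  -6.00678428  484.90570763 1394.053381  ]
bench_edge [([727, 87, -1], 0.94)]
board [([301, 151, 3], 0.76), ([582, 117, -3], 0.64), ([227, -277, 2], 0.59), ([616, 358, 1], 0.5)]
crease_mid [([272, -253, 11], 0.87), ([262, 146, 11], 0.63), ([625, 130, 5], 0.58)]
crease_left [([604, 198, 7], 0.83), ([219, -162, 10], 0.78), ([282, 68, 7], 0.61)]
crease_right [([321, -342, 8], 0.92), ([640, 53, 7], 0.6), ([247, 226, 10], 0.58)]
flap_tip [([326, -216, 11], 0.95), ([216, 136, 10], 0.77), ([670, 135, 6], 0.65), ([685, -216, -4], 0.54)]
tape_roll [([620, 358, 1], 0.79)]
marker [([686, -218, -4], 0.65)]
cutter [([516, -234, 2], 0.94), ([727, 88, -2], 0.63)]
food_tin [([452, 336, -1], 0.7
[... 628 characters left out ...]
 224, 7], 0.59), ([511, -238, 2], 0.43)]
flap_tip [([670, 141, 10], 0.97), ([214, 140, 4], 0.71)]
tape_roll [([615, 361, 1], 0.89)]
marker [([684, -218, -2], 0.61)]
cutter [([511, -237, -1], 0.58)]
food_tin [([454, 334, 0], 0.82)]
wrist 359.41958588356084 359.41958588356084 320.2642107850095 194.77441436546434 -0.026509709117539745 [[ 4.20485653e-01 -9.07299173e-01 -1.60265249e-04]
 [-8.80818164e-01 -4.08255444e-01  2.39764164e-01]
 [-2.17603257e-01 -1.00676227e-01 -9.70831149e-01]] [-675.22652741  -24.94994873  389.70890201]
bench_edge []
board [([226, -281, 1], 0.96)]
crease_mid []
crease_left []
crease_right [([325, -344, 9], 0.58)]
flap_tip []
tape_roll []
marker []
cutter []
food_tin []
```

View pics/top0.png

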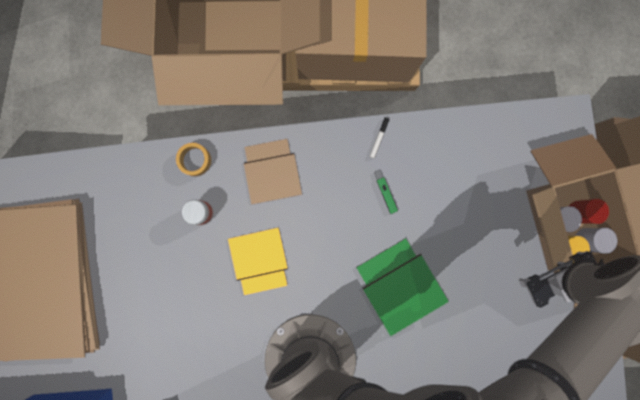

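View pics/side0.png

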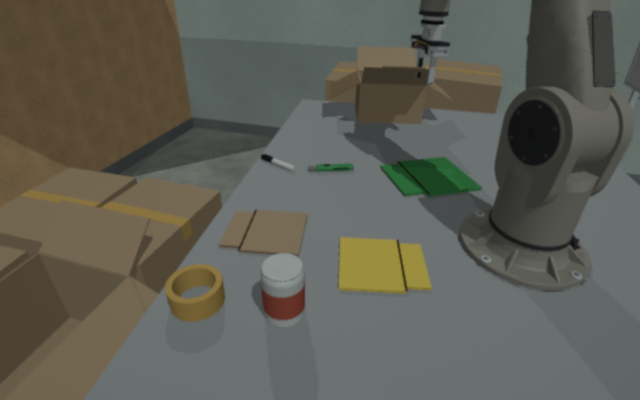

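Candidates in the top picture: the brown board at (272,172), the yellow look-alike at (258,260), the green look-alike at (402,287), and the large brown sheets at (45,280). I choose the brown one at (272,172), since its flap (265,150) faces the far edge. Next is a close crop to check that and measure.

```bash
cat > h.py <<'E'
from bench import sensors, viewer, bot
import cv2, numpy as np
def K(d): return np.array([[d['fx'],0,d['cx']],[0,d['fy'],d['cy']],[0,0,1.]]), np.array([d['k1'],0,0,0,0.])
def p2w(d,uv,z):
    k,D=K(d); uv=np.asarray(uv,float).reshape(-1,1,2)
    n=cv2.undistortPoints(uv,k,D).reshape(-1,2)
    R=np.array(d['R']);t=np.array(d['t'])
    r=np.c_[n,np.ones(len(n))]@R; c=-R.T@t
    s=(z-c[2])/r[:,2]; return c+r*s[:,None]
def w2p(d,X):
    k,D=K(d); R=np.array(d['R']); return cv2.projectPoints(np.asarray(X,float).reshape(-1,1,3),cv2.Rodrigues(R)[0],np.array(d['t']),k,D)[0].reshape(-1,2)
def rect(d,x0,x1,y0,y1,s,z):
    # ortho view: row0 = x1 (far), col0 = y1 (left); s px/mm
    H=int((x1-x0)*s);W=int((y1-y0)*s)
    xs=x1-(np.arange(H)+.5)/s; ys=y1-(np.arange(W)+.5)/s
    X,Y=np.meshgrid(xs,ys,indexing='ij')
    uv=w2p(d,np.stack([X,Y,np.full_like(X,z)],-1).reshape(-1,3)).reshape(H,W,2).astype(np.float32)
    return cv2.remap(np.ascontiguousarray(d['frame']),uv[...,0],uv[...,1],cv2.INTER_CUBIC)
E
python3 - <<'E'
from h import *
d=viewer.get_image('top')
np.save('top0.npy',d,allow_pickle=True)
r=rect(d,440,800,-60,300,1.6,7)
cv2.imwrite('pics/crop0.png',r[:,:,::-1])
# edge profile
for y in (-100,-50,0,20,220,250,300):
    xs=np.arange(660,800,4); uv=w2p(d,[[x,y,0] for x in xs]).astype(np.float32)
    g=cv2.remap(cv2.cvtColor(d['frame'],cv2.COLOR_RGB2GRAY),uv[:,0].reshape(1,-1),uv[:,1].reshape(1,-1),cv2.INTER_LINEAR)[0]
    print(y,g)
E
```

```text
-100 [159 158 158 158 157 159 159 159 156 158 157 158 157 156 155 158 157 157
 155 157 150 124  96  88  89  89  88  89  89  91  90  91  93  93  91]
-50 [158 158 158 156 158 158 158 156 157 157 157 157 158 156 155 157 157 157
 156 144 112  89  86  88  88  88  88  88  89  89  90  87  88  89  88]
0 [160 159 157 159 158 159 157 157 157 158 158 157 158 157 157 156 158 154
 134 101  86  88  88  86  87  86  85  85  87  86  86  85  84  84  85]
20 [159 157 159 158 159 157 158 158 157 158 157 156 158 157 157 158 156 145
 116  88  87  84  83  84  86  86  86  86  83  82  80  84  85  87  86]
220 [157 158 158 157 158 156 158 156 157 158 158 155 136 107  93  92  92  94
  94  94  93  93  91  93  92  94  93  92  92  90  92  91 100 128 141]
250 [157 157 157 157 158 157 157 156 156 158 157 139 110  91  91  93  93  94
  95  95  95  95  95  92  93  96  95  95  92  92  91  89 104 128 142]
300 [122 134 151 156 156 156 156 155 157 151 130 105  94  94  92  94  97  97
  99  97  98  97  97  96  95  93  93  92  93  95  93 100 126 143 145]
```

View pics/crop0.png

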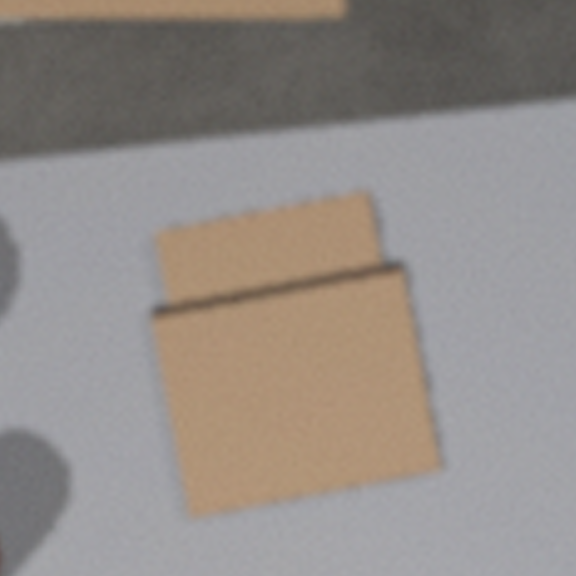

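The crop shows the brown board with its dark crease from (155,312) to (403,268) and its flap towards the far edge, which runs from (0,160) to (575,97). That is the right one. Now a sub-pixel measurement.

```bash
cat >> h.py <<'E'
def prof(d,P):
    g=cv2.cvtColor(d['frame'],cv2.COLOR_RGB2GRAY).astype(np.float32)
    uv=w2p(d,P).astype(np.float32)
    return cv2.remap(g,uv[:,0].reshape(1,-1),uv[:,1].reshape(1,-1),cv2.INTER_LINEAR)[0]
def rfit(a,b):
    a=np.array(a);b=np.array(b);k=np.ones(len(a),bool)
    for _ in range(6):
        c=np.polyfit(a[k],b[k],1);r=b-np.polyval(c,a);k=abs(r)<max(1.0,2.5*np.median(abs(r[k])))
    return c,np.std(r[k]),k.sum()
def edge(d,ys,x0=650,x1=780,):
    A=[];B=[]
    for y in ys:
        xs=np.arange(x0,x1,1.); g=prof(d,np.c_[xs,np.full_like(xs,y),0*xs])
        hi=np.median(g[:15]); i=np.where(g<(hi+90)/2)[0]
        if len(i) and i[0]>0:
            j=i[0];th=(hi+90)/2; A.append(y);B.append(xs[j-1]+(g[j-1]-th)/(g[j-1]-g[j]))
    return rfit(A,B)
def crease(d,c,ang,half=70,rng=20):
    c=np.array(c[:2],float);ux=np.array([np.cos(ang),np.sin(ang)]);uy=np.array([-ux[1],ux[0]])
    A=[];B=[]
    for s in np.arange(-half,half+1,3.):
        q=np.arange(-rng,rng+.1,.5);P=c+uy*s+q[:,None]*ux
        g=prof(d,np.c_[P,np.full(len(q),7.)]); bg=np.percentile(g,60); w=np.clip(bg-g-10,0,None)
        i=np.argmax(w)
        w=w*(abs(q-q[i])<7)
        if w.sum()>0: A.append(s);B.append((w*q).sum()/w.sum())
    f,sd,n=rfit(A,B)
    return c+ux*f[1], ang+np.arctan(-0) - np.arctan(f[0]), sd, n
E
python3 - <<'E'
from h import *
d=np.load('top0.npy',allow_pickle=True).item()
e=edge(d,list(range(-200,0,10))+list(range(10,50,5))+list(range(205,300,5)));print('edge',e)
c,a=np.array([622,129.]),0.22
for _ in range(3): c,a,sd,n=crease(d,c,a)
ea=-np.arctan(e[0][0]); # outward normal angle
print('crease',c,np.degrees(a),sd,n,'edge normal deg',np.degrees(ea))
print('dist',(np.polyval(e[0],c[1])-c[0])*np.cos(ea))
E
```

```text
edge (array([-1.08588125e-01,  7.33378656e+02]), np.float64(0.3052871571232004), np.int64(46))
crease [618.81570281 128.28789245] 10.96941752319779 0.22927604864628803 47 edge normal deg 6.197358902195219
dist 100.0443097192474
```

Run:
```python
from h import *
from scipy.spatial.transform import Rotation as Ro
s=sensors.get_state();q=s['ee_rot'];R=Ro.from_quat([q[1],q[2],q[3],q[0]]).as_matrix();print(s['time'],R.round(3),np.degrees(np.arctan2(R[1,2],R[0,2])))
a=np.radians(10.97);c=np.array([618.8,128.3]);t=c-65*np.array([np.cos(a),np.sin(a)]);print('target',t,(t-s['position'][:2])/10)
```

```text
1.7 [[-0.     0.907  0.421]
 [ 0.     0.421 -0.907]
 [-1.     0.    -0.   ]] -65.09093236817033
target [554.98774784 115.93082562] [27.06947606 72.81088686]
```

```bash
python3 -m creep '[{"jaw":60,"slide":[6,12,0],"turn":-4},{"jaw":60,"slide":[12,24,0],"turn":-8},{"jaw":60,"slide":[18,36,0],"turn":-14},{"jaw":60,"slide":[22,46,0],"turn":-14},{"jaw":60,"slide":[25,56,0],"turn":-14},{"jaw":60,"slide":[27,64,0],"turn":-14},{"jaw":60,"slide":[27,73,0],"turn":-14},{"jaw":60,"slide":[27,73,0],"turn":-14},{"jaw":60,"slide":[27,73,0],"turn":-14},{"jaw":60,"slide":[27,73,0],"turn":-14}]'
```

```text
time: 2.7
position: [470.6, -147.5, 205.9]
ee_rot: [0.546, 0.45, 0.545, -0.45]
contact_force: [1.5, -0.8, -0.6]
finger_gap: 56.1
```

```bash
python3 -m creep '[{"jaw":60,"slide":[8.4,26,0],"turn":0},{"jaw":60,"slide":[8.4,26,0],"turn":0},{"jaw":60,"slide":[8.4,26,0],"turn":0},{"jaw":60,"slide":[8.4,26,0],"turn":0},{"jaw":60,"slide":[8.4,26,0],"turn":0},{"jaw":60,"slide":[8.4,26,-8],"turn":0},{"jaw":60,"slide":[8.4,26,-12],"turn":0},{"jaw":60,"slide":[8.4,26,-16],"turn":0},{"jaw":60,"slide":[8.4,26,-16],"turn":0},{"jaw":60,"slide":[8.4,26,-16],"turn":0}]'
python3 - <<'E'
from h import *
from scipy.spatial.transform import Rotation as Ro
s=sensors.get_state();q=s['ee_rot'];R=Ro.from_quat([q[1],q[2],q[3],q[0]]).as_matrix();print(s['position'],s['contact_force'],np.degrees(np.arctan2(R[1,2],R[0,2])))
for n in ('wrist','top'):
    d=viewer.get_image(n);cv2.imwrite(f'pics/{n}1.png',d['frame'][:,:,::-1])
E
```

```text
time: 3.7
position: [553.4, 110.4, 44.4]
ee_rot: [0.545, 0.449, 0.546, -0.451]
contact_force: [-0.7, 0.0, 0.8]
finger_gap: 56.2
[553.40523448 110.42581766  44.4346106 ] [-0.70631494  0.02730906  0.83902159] -79.08055107339479
```

View pics/wrist1.png

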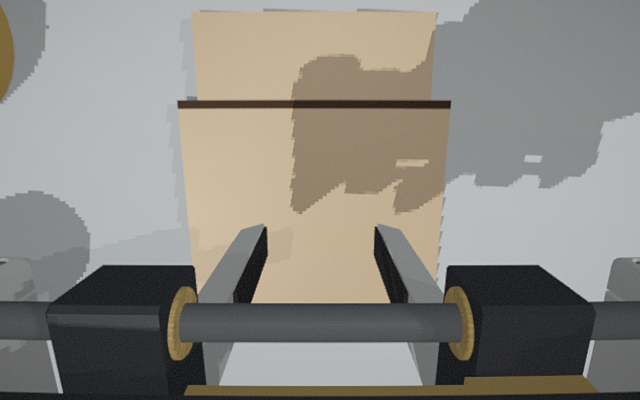

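View pics/top1.png

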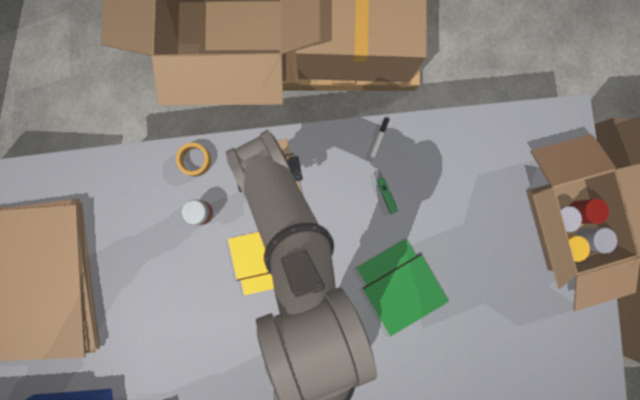

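The wrist view shows the crease along row 103 (columns 178–450), with both fingertips over the body (about (262,232) and (378,232)). I'll go down to contact.

```bash
python3 -m creep '[{"jaw":60,"slide":[0,0.3,-2.5],"turn":0},{"jaw":60,"slide":[0,0.3,-3.2],"turn":0},{"jaw":60,"slide":[0,0.3,-3.5],"turn":0},{"jaw":60,"slide":[0,0.3,-3.6],"turn":0},{"jaw":60,"slide":[0,0.3,-3.7],"turn":0},{"jaw":60,"slide":[0,0.3,-3.7],"turn":0},{"jaw":60,"slide":[0,0.3,-3.7],"turn":0}]'
```

```text
time: 4.5
position: [554.6, 113.6, 8.9]
ee_rot: [0.545, 0.45, 0.545, -0.45]
contact_force: [0.6, 0.0, -0.5]
finger_gap: 56.4
```

```bash
python3 -m creep '[{"jaw":60,"slide":[0,0,-0.1],"turn":0},{"jaw":60,"slide":[0,0,-0.2],"turn":0},{"jaw":60,"slide":[0,0,-0.25],"turn":0},{"jaw":60,"slide":[0,0,-0.25],"turn":0}]'
```

```text
time: 4.9
position: [554.6, 113.7, 7.2]
ee_rot: [0.545, 0.45, 0.545, -0.45]
contact_force: [-7.0, -1.9, 25.5]
finger_gap: 56.8
```

```bash
python3 -m creep '[{"jaw":60,"slide":[0,0,0.05],"turn":0},{"jaw":60,"slide":[0,0,0.05],"turn":0}]'
```

```text
time: 5.1
position: [554.5, 113.7, 7.2]
ee_rot: [0.545, 0.45, 0.545, -0.45]
contact_force: [-4.3, -0.7, 15.6]
finger_gap: 56.3
```

```bash
python3 -m creep '[{"jaw":60,"slide":[0.3,0,0.02],"turn":0},{"jaw":60,"slide":[0.7,0.1,0.02],"turn":-0.5},{"jaw":60,"slide":[1.2,0.1,0.02],"turn":-1},{"jaw":60,"slide":[1.7,0.2,0.02],"turn":-1.5},{"jaw":60,"slide":[2.2,0.2,0.02],"turn":-2},{"jaw":60,"slide":[2.7,0.3,0.02],"turn":-2.5},{"jaw":60,"slide":[3.0,0.3,0.02],"turn":-3},{"jaw":60,"slide":[3.0,0.3,0.02],"turn":-3}]'
python3 - <<'E'
from h import *
d=viewer.get_image('wrist');cv2.imwrite(f'pics/wrist2.png',d['frame'][:,:,::-1])
d=viewer.get_image('top');cv2.imwrite(f'pics/top2.png',cv2.resize(d['frame'][100:220,200:400,::-1],None,fx=4,fy=4))
E
```

```text
time: 5.9
position: [585.1, 117.0, 7.3]
ee_rot: [0.533, 0.465, 0.533, -0.464]
contact_force: [-1.2, -0.1, 9.5]
finger_gap: 56.0
```

View pics/wrist2.png

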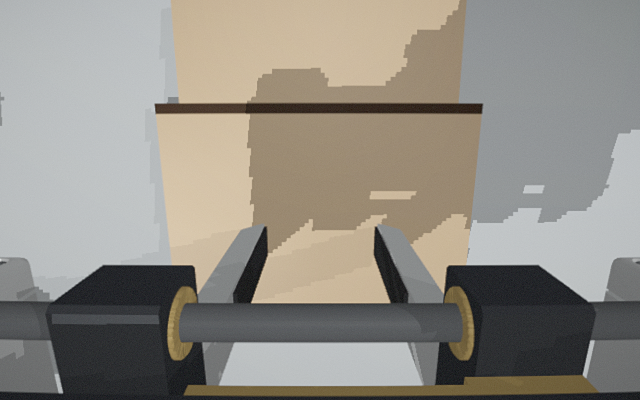

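The crease stays square in the wrist view (row 108, columns 155–482), so the board follows. I'll measure it from the wrist camera.

```bash
cat >> h.py <<'E'
def wcrease(guess=None):
    d=viewer.get_image('wrist'); s=sensors.get_state()
    c,a=np.array(guess[:2],float),np.radians(guess[2])
    for _ in range(3): c,a,sd,n=crease(d,c,a,70,14)
    return d,c,np.degrees(a),sd,n
E
python3 - <<'E'
from h import *
d,c,a,sd,n=wcrease((650,130,8)); print(c,a,sd,n)
e=np.array([-1.08588125e-01,7.33378656e+02]);ea=-np.arctan(e[0]);print('dist',(np.polyval(e,c[1])-c[0])*np.cos(ea))
E
```

```text
[651.94731853 130.27370242] 7.795333166267255 0.14349337692953465 47
dist 66.89194195059751
```

```bash
python3 -m creep '[{"jaw":60,"slide":[0.3,0,0],"turn":0},{"jaw":60,"slide":[0.8,0.1,0],"turn":-0.5},{"jaw":60,"slide":[1.3,0.1,0],"turn":-1},{"jaw":60,"slide":[1.8,0.2,0],"turn":-1.6},{"jaw":60,"slide":[2.3,0.2,0],"turn":-1.6},{"jaw":60,"slide":[2.8,0.3,0],"turn":-1.6},{"jaw":60,"slide":[3.4,0.35,0],"turn":-1.6},{"jaw":60,"slide":[4.0,0.4,0],"turn":-1.6},{"jaw":60,"slide":[4.5,0.5,0],"turn":-1.6},{"jaw":60,"slide":[4.5,0.5,0],"turn":-1.6}]'
python3 - <<'E'
from h import *
d,c,a,sd,n=wcrease((696,135,6.2)); print(c,a,sd,n)
e=np.array([-1.08588125e-01,7.33378656e+02]);ea=-np.arctan(e[0]);print('dist',(np.polyval(e,c[1])-c[0])*np.cos(ea))
cv2.imwrite('pics/wrist3.png',d['frame'][:,:,::-1])
E
```

```text
time: 7.05
position: [630.4, 121.9, 7.3]
ee_rot: [0.527, 0.472, 0.526, -0.471]
contact_force: [-0.1, -0.5, 8.3]
finger_gap: 56.6
[697.41997647 135.15426334] 6.172310689455646 0.13909264391208495 47
dist 21.15815512236719
```

View pics/wrist3.png

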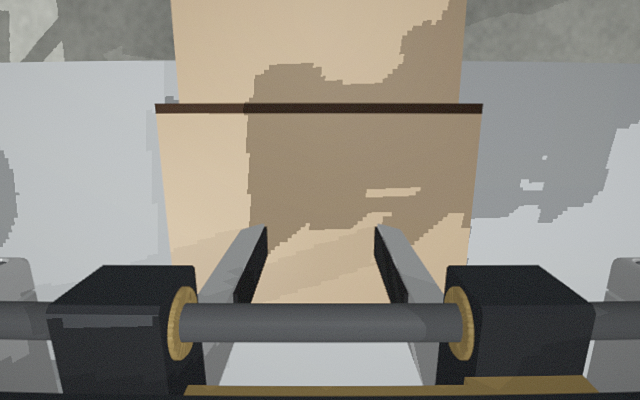

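The wrist view shows the bench edge at row 61, on either side of the flap, and the crease at row 108. Next I fit the edge in this same camera, so its calibration error cancels.

```bash
cat >> h.py <<'E'
def wedge(d,cols=None,show=True):
    D=d['depth']; A=[];B=[]
    z=D.copy(); P=[]
    R=np.array(d['R']);t=np.array(d['t'])
    f=d['frame'].astype(float)
    for u in list(range(5,145,2))+list(range(492,636,2)):
        col=D[:,u]; w=np.where((col[:230]>0)&(col[:230]<1))[0]
        # expected bench depth at each row (z=0)
        W=p2w(d,[[u,v] for v in range(230)],0.); bd=(W@R.T+t)[:,2]
        far=(col[:230]>bd+60)|(col[:230]==0)
        i=np.where(~far)[0]
        v=i[0]
        if v>2: P.append((u,v-0.5))
    P=np.array(P); W=p2w(d,P,0.)
    return rfit(W[:,1],W[:,0]),P
def wedge_g(d,e0):
    f=cv2.cvtColor(d['frame'],cv2.COLOR_RGB2LAB).astype(np.float32)
    A=[];B=[]
    for y in e0[1]:
        xs=np.arange(-12,12.1,.25)+np.polyval(e0[0],y)
        uv=w2p(d,np.c_[xs,np.full_like(xs,y),0*xs]).astype(np.float32)
        if uv.min()<3 or uv[:,0].max()>636: continue
        g=cv2.remap(f,uv[:,0].reshape(1,-1),uv[:,1].reshape(1,-1),cv2.INTER_LINEAR)[0]
        g=cv2.GaussianBlur(g,(1,5),0) if False else g
        gr=np.linalg.norm(g[4:]-g[:-4],axis=1); i=np.argmax(gr)
        sl=slice(max(0,i-4),i+5); w=gr[sl]; A.append(y);B.append((w*(xs[2:-2][sl])).sum()/w.sum())
    return rfit(A,B)
def report(c,a,e):
    ea=np.degrees(-np.arctan(e[0]));print('edge normal',round(ea,2),'crease ang',round(a,2),'ang err',round(a-ea,2),'dist',round((np.polyval(e,c[1])-c[0])*np.cos(np.radians(ea)),2))
E
python3 - <<'E'
from h import *
d,c,a,sd,n=wcrease((697,135,6.2)); print(c,a,sd,n)
r,P=wedge(d); print(r,P[::20]); report(c,a,r[0])
ys=np.r_[np.arange(20,48,1.),np.arange(222,265,1.)]
g=wedge_g(d,(r[0],ys)); print(g); report(c,a,g[0])
E
```

```text
[697.44613631 135.04847195] 6.170992383433018 0.12757081667206638 47
(array([-1.07824095e-01,  7.35020540e+02]), np.float64(0.14329779602412387), np.int64(142)) [[  5.   62.5]
 [ 45.   61.5]
 [ 85.   60.5]
 [125.   60.5]
 [512.   61.5]
 [552.   61.5]
 [592.   62.5]
 [632.   63.5]]
edge normal 6.15 crease ang 6.17 ang err 0.02 dist 22.88
(array([-1.07794309e-01,  7.35113391e+02]), np.float64(0.06706034260157936), np.int64(65))
edge normal 6.15 crease ang 6.17 ang err 0.02 dist 22.98
```

```bash
python3 -m creep '[{"jaw":60,"slide":[0.3,0,0],"turn":0},{"jaw":60,"slide":[0.8,0.1,0],"turn":0},{"jaw":60,"slide":[1.3,0.1,0],"turn":0},{"jaw":60,"slide":[1.8,0.2,0],"turn":0},{"jaw":60,"slide":[2.2,0.25,0],"turn":0},{"jaw":60,"slide":[2.2,0.25,0],"turn":0},{"jaw":60,"slide":[2.2,0.25,0],"turn":0}]'
python3 - <<'E'
from h import *
d,c,a,sd,n=wcrease((720,137,6.2)); print(c,a,sd,n)
r,P=wedge(d); print(r); report(c,a,r[0])
ys=np.r_[np.arange(20,48,1.),np.arange(224,265,1.)]
g=wedge_g(d,(r[0],ys)); print(g); report(c,a,g[0])
cv2.imwrite('pics/wrist4.png',d['frame'][:,:,::-1])
E
```

```text
time: 7.85
position: [652.2, 124.4, 7.4]
ee_rot: [0.527, 0.472, 0.526, -0.471]
contact_force: [1.4, -0.4, 7.3]
finger_gap: 56.5
[719.28772542 136.92264487] 6.189459175705828 0.1488791595492354 47
(array([-1.07832044e-01,  7.35201953e+02]), np.float64(0.14743850490523464), np.int64(142))
edge normal 6.15 crease ang 6.19 ang err 0.03 dist 1.14
(array([-1.07725781e-01,  7.35157053e+02]), np.float64(0.049025997023895124), np.int64(67))
edge normal 6.15 crease ang 6.19 ang err 0.04 dist 1.11
```

View pics/wrist4.png

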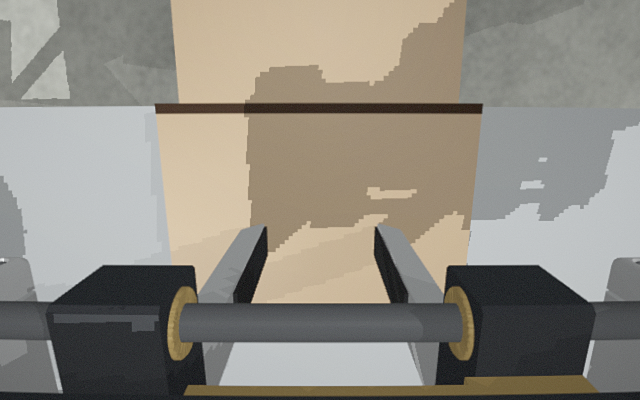

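The edge (row 105) now meets the crease (row 108). About 1.1 mm remains, then I lift straight off and retreat.

```bash
python3 -m creep '[{"jaw":60,"slide":[0.06,0.01,0],"turn":0},{"jaw":60,"slide":[0.11,0.01,0],"turn":0},{"jaw":60,"slide":[0.11,0.01,0],"turn":0},{"jaw":60,"slide":[0.11,0.01,0],"turn":0}]'
python3 - <<'E'
from h import *
d,c,a,sd,n=wcrease((720,137,6.2)); print(c,a,sd,n)
r,P=wedge(d); report(c,a,r[0])
ys=np.r_[np.arange(20,48,1.),np.arange(224,265,1.)]
g=wedge_g(d,(r[0],ys)); report(c,a,g[0])
E
```

```text
time: 8.3
position: [652.6, 124.5, 7.3]
ee_rot: [0.527, 0.472, 0.527, -0.472]
contact_force: [-3.3, 0.0, 10.8]
finger_gap: 56.0
[719.59090049 136.95554929] 6.275289627993237 0.06958879533490923 45
edge normal 6.16 crease ang 6.28 ang err 0.12 dist 0.75
edge normal 6.15 crease ang 6.28 ang err 0.13 dist 0.83
```

```bash
python3 -m creep '[{"jaw":60,"slide":[0.05,0,0.01],"turn":-0.1},{"jaw":60,"slide":[0.1,0,0.01],"turn":-0.1},{"jaw":60,"slide":[0.1,0,0.01],"turn":-0.1},{"jaw":60,"slide":[0.1,0,0.01],"turn":-0.1}]'
python3 - <<'E'
from h import *
d,c,a,sd,n=wcrease((720,137,6.2)); print(c,a,sd,n)
r,P=wedge(d); report(c,a,r[0])
ys=np.r_[np.arange(20,48,1.),np.arange(224,265,1.)]
g=wedge_g(d,(r[0],ys)); report(c,a,g[0])
E
```

```text
time: 8.75
position: [653.5, 124.5, 7.3]
ee_rot: [0.526, 0.472, 0.526, -0.472]
contact_force: [-3.0, -0.4, 9.3]
finger_gap: 56.6
[720.59834297 137.06500634] 6.094405200743018 0.1569022367690215 47
edge normal 6.17 crease ang 6.09 ang err -0.08 dist -0.04
edge normal 6.1 crease ang 6.09 ang err -0.01 dist -0.42
```

Distance is about 0 and square. Lift off and check.

```bash
python3 -m creep '[{"jaw":60,"slide":[0,0,0.1],"turn":0},{"jaw":60,"slide":[0,0,0.4],"turn":0},{"jaw":60,"slide":[0,0,2],"turn":0},{"jaw":60,"slide":[0,0,4],"turn":0},{"jaw":60,"slide":[0,0,6],"turn":0},{"jaw":60,"slide":[0,0,6],"turn":0},{"jaw":60,"slide":[0,0,6],"turn":0}]'
python3 - <<'E'
from h import *
d,c,a,sd,n=wcrease((720,137,6.2)); print(c,a,sd,n)
cv2.imwrite('pics/wrist5.png',d['frame'][:,:,::-1])
r,P=wedge(d); report(c,a,r[0])
ys=np.r_[np.arange(20,48,1.),np.arange(224,265,1.)]
g=wedge_g(d,(r[0],ys)); report(c,a,g[0])
E
```

```text
time: 9.5
position: [653.8, 124.2, 67.7]
ee_rot: [0.527, 0.473, 0.526, -0.472]
contact_force: [0.4, 0.5, -0.4]
finger_gap: 56.3
[720.45821364 137.04978368] 6.090911106685767 0.14306905787165428 47
edge normal 6.16 crease ang 6.09 ang err -0.07 dist 0.13
edge normal 6.1 crease ang 6.09 ang err -0.01 dist -0.39
```

View pics/wrist5.png

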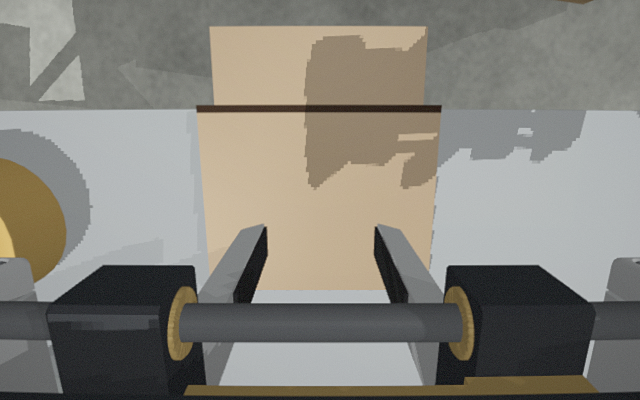

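The crease lies along the edge (both near row 108). I'll retreat and cross-check with the top and side cameras.

```bash
python3 -m creep '[{"jaw":60,"slide":[0,0,5],"turn":0},{"jaw":60,"slide":[0,0,10],"turn":0},{"jaw":60,"slide":[0,0,14],"turn":0},{"jaw":60,"slide":[-2,-5,14],"turn":0},{"jaw":60,"slide":[-4,-10,14],"turn":0},{"jaw":60,"slide":[-6,-15,14],"turn":0},{"jaw":60,"slide":[-8,-20,14],"turn":0},{"jaw":60,"slide":[-10,-25,14],"turn":0},{"jaw":60,"slide":[-12,-30,14],"turn":0},{"jaw":60,"slide":[-12,-35,14],"turn":0}]'; python3 -m creep '[{"jaw":60,"slide":[-2,-5,0],"turn":0},{"jaw":60,"slide":[-4,-10,0],"turn":0},{"jaw":60,"slide":[-6,-15,0],"turn":0},{"jaw":60,"slide":[-6,-15,0],"turn":0},{"jaw":60,"slide":[-6,-15,0],"turn":0},{"jaw":60,"slide":[-6,-15,0],"turn":0}]'
python3 - <<'E'
from h import *
d=viewer.get_image('top'); r=rect(d,440,800,-60,300,1.6,7)
cv2.imwrite('pics/top6.png',d['frame'][:,:,::-1]);cv2.imwrite('pics/crop6.png',r[:,:,::-1])
c,a=np.array([718,137.]),0.107
for _ in range(3): c,a,sd,n=crease(d,c,a,60,14)
e=edge(d,list(range(-200,-20,10))+list(range(10,45,5))+list(range(230,300,5)));print(e[0],c,sd,n);report(c,np.degrees(a),e[0])
d=viewer.get_image('side');cv2.imwrite('pics/side6.png',d['frame'][:,:,::-1])
for n in('top','side'):
  for l in ['crease_mid','tape_roll','marker','cutter','food_tin']:
    print(n,l,[([round(float(v)) for v in q['at']],round(q['score'],2)) for q in viewer.place_of(n,l)])
E
```

```text
time: 10.55
position: [533.9, -205.4, 206.4]
ee_rot: [0.526, 0.472, 0.527, -0.472]
contact_force: [1.8, 0.4, -0.1]
finger_gap: 56.2
time: 11.15
position: [476.4, -352.8, 206.2]
ee_rot: [0.526, 0.472, 0.527, -0.472]
contact_force: [-0.6, 0.4, 0.4]
finger_gap: 56.4
[-1.08451642e-01  7.33604419e+02] [718.31242391 137.03355939] 0.2651828266435895 41
edge normal 6.19 crease ang 6.23 ang err 0.04 dist 0.43
top crease_mid [([265, 148, 8], 0.98), ([274, -251, 9], 0.67), ([722, 132, 6], 0.59)]
top tape_roll [([618, 360, 3], 0.97)]
top marker [([686, -214, -4], 0.47)]
top cutter [([519, -233, -2], 0.8)]
top food_tin [([452, 335, -3], 0.65)]
side crease_mid [([720, 132, 5], 0.82), ([261, 147, 4], 0.58), ([272, -249, 9], 0.58)]
side tape_roll [([614, 360, -2], 0.58)]
side marker [([615, 356, 0], 0.2)]
side cutter [([512, -238, 2], 0.6)]
side food_tin [([455, 334, -5], 0.96)]
```

View pics/crop6.png

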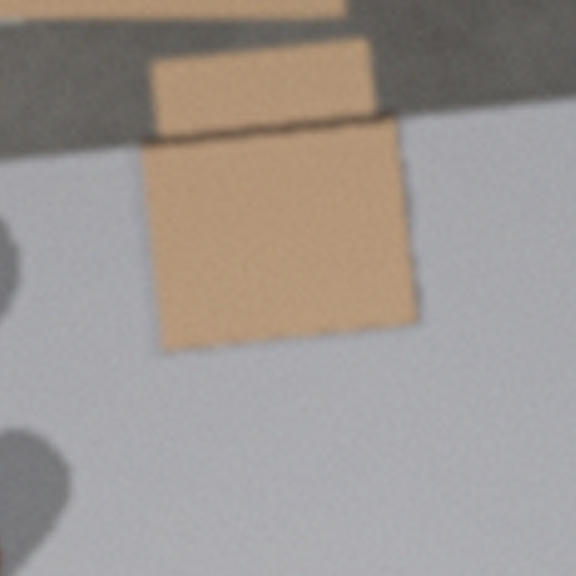

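View pics/side6.png

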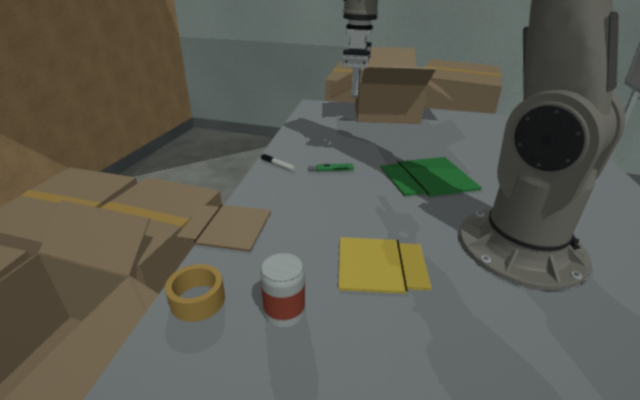

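The crop shows the crease, from (143,143) to (398,118), in line with the bench edge, and the flap over air. In the side view the board lies flat at (235,226), and the tape roll, marker, cutter and tin are where they were. Handing in.

```bash
python3 -c "
from bench import bot
print(bot.close_job())"
```

```text
the job is handed in; nothing more can be done
None
```

The cardboard insert now lies flat with its crease along the bench's far edge and the flap hanging out in the air. I pressed on its body with two fingertips at about 7–11 N while sliding, dragged it about 100 mm and turned it about 5°. I then lifted off, backed away and handed the job in at about 12 s on the robot's clock.

- **Crease position:** the top camera put the crease 0.4 mm short of the edge. The wrist camera gave between 0.1 mm short and 0.4 mm past, depending on how the edge was fitted. The two cameras differ by about 2 mm in absolute position, so I compared crease and edge within a single picture.
- **Squareness:** the crease is within 0.1° of the edge in both cameras.
- **Bystanders:** the tape roll, cutter and tin were found at their starting places to within network noise (about 4 mm). The top camera put the marker 4 mm from its first reading with a low score (0.47). The side camera missed the marker and reported a false one at the tape roll (0.2), but in the side picture it is in the same spot.
- **First contact:** the press briefly reached about 26 N, above the suggested 5 to 15 N. I eased it off before sliding.

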